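# Shut and latch the tool chest

## Robot

A 6-joint arm with a two-finger parallel gripper is mounted at the origin on the work surface. World frame = base frame: x ahead of the robot, y to its left, z up, the work surface at z = 0. Lengths are in mm, angles in rad, forces in N, time in s.
With the tool pointing down it reaches from about 300 to 775 mm from the base axis. Payload 14.6 kg.
Tool frame: the origin (TCP) lies at the very end of the fingers, on their centre line; the grasp point (between the pads) lies 19 mm behind it; z points along the fingers, y is the line along which they close (so a half turn about z gives the same grasp; the last joint's range is limited). The gripper opens to 94 mm and grips with 3 to 60 N. Pads are 16 mm wide; open, the fingers measure 119 mm over their backs; the gripper's body (75 mm by 177 mm) begins 78 mm behind the grasp point.
Start: joints at [1.125, 0.3, 1.521, -0, 1.321, -0.067], TCP at [203.39, 511.001, 205.446] pointing down, gripper open.
Joint ranges: [-3.03, 3.03], [-0.79, 2.21], [0.23, 2.52], [-1.04, 4.18], [0, 3.07], [-2.55, 2.55]. Speed limits (rad/s): [2.22, 2.22, 2.57, 3.14, 3.14, 3.14].

## Interface

Orientations are given as [roll, pitch, yaw] about the fixed x, y, z axes, in that order (R = Rz(yaw) Ry(pitch) Rx(roll)).
In Python, from cell import manip, optics gives the robot as it stands.
- The arm moves only by the shell command python3 -m crank 'ROWS' [FORCE]. ROWS is JSON, a list of rows, each a list of 7 numbers: the opening in per cent of the stroke, from 0 (shut) to 100 (fully open), then the shift along the tool's x, y, z in mm, then the turn, a rotation vector about the tool's x, y, z in rad. A call has 1 to 10 rows; each row is the pose to reach, as a shift and turn from the pose commanded when the call began, along the tool's axes at that moment; what a row does not reach only later rows make up. A row lasts 1/10 s, in which the tool goes at most 50 mm and 8.59 degrees, less where a joint would pass 70% of its speed; a pose out of reach is approached as far as the arm can. A call with a gripper value outside its range is refused whole. The fingers move at their own pace and stop on an object; FORCE is the grip in N (left out, the last holds). Time passes only in rows, so rows that repeat a pose let the fingers close. It gives the time, the measured TCP pose, the force, the opening and the grip force at its end, in the units of the state.
- manip.read_state(): the state, without advancing time (a new reading comes with each control period).
- optics.camera(name): name is "scene" or "top"; returns (picture, depth): 420x560x3 uint8, red, green, blue; 420x560 float32, mm along the optical axis (not along the pixel's ray), 0 where there is no reading.
- optics.calibration(name): a dict with "camera_matrix" (3x3 intrinsics, pixels), "R" (3x3) and "t" (3): a world point X has camera coordinates R X + t. Camera axes: x right, y down, z forward; pixel columns grow to the right and rows downward; lengths in mm; the calibration is good to about 2 mm. A picture is of the moment at which its call begins. calibration takes no time and is no camera call.
- manip.sign_off(): hands the job in; it is judged then, once.
The state is a dict: "clock": time; "joints": joint angles; "qd": joint speeds; "effort": joint torques, N m; "eef_pos": TCP position; "eef_rot": TCP orientation; "wrist_force": force on the tool from outside, world axes, zero at the start; "moment": the same for the moment, N m; "finger_gap": finger opening in mm; "finger_force": force on a finger pad.
Only numpy, scipy, OpenCV 4.12 (cv2) and the standard library are available. Lean on these libraries where they do the work, as an engineer would, in place of code of your own. Each camera call takes 0.05 s, during which the arm holds its last target. There are 200 camera calls.

## Task

Shut the open tool chest: from the hinge side push its leaning lid up past upright until its own weight takes over, then let it swing down by itself. It will stop ajar on its stiff catch; press the lid's free edge down, firmly but gently (feel for the catch to give, and stay under 30 newtons on the wood), until the catch snaps in and the lid lies flush on the rim. Leave the mallet, the jar and the plane where they are, and let go of everything at the end.

Things in the scene. Friction and masses are not known exactly. Their poses are not given: they have to be found in the camera images.
- chest: wooden tool chest fixed to the bench: a box 180 (its x) x 280 (its y) x 110 mm high, 10 mm walls, with a hinged lid. Origin at the centre of its underside, z up; its x axis points level from the hinged wall (nearest the robot) to the catch wall. Grips stick out 13 mm from its two ends, 75 mm up. The wood, lid included, stands 30 N at most.
- lid (a joint): lid angle, rad: 0 shut flush, 1.57 upright, more = leaning back over the hinge towards the robot (stop at 1.86, where a heavy lid may settle). Once taken by its weight it falls in 2 to 6 s, slowed by a damper, and stops ajar at about 0.04 (free edge 8 mm up) on the catch. It takes 14 to 22 N down near the free edge until the catch gives, half way down; press on, and it holds the lid at 0.
- lid_hinge (a point): middle of the hinge line (along the chest's y), top of the hinged wall, 110 mm above the bench, level with the underside of the shut lid. Stiff: dry friction of 0.13 N m holds the lid still near upright; it must be pushed some 0.2 to 0.45 rad past upright (lid mass unknown, 0.4 to 0.7 kg) before its weight takes it.
- lid_edge (a point): middle of the lid's free edge, on the outer face (top face when shut). The lid is a flat wooden board, 192 mm from hinge line to free edge, 284 mm wide, 10 mm thick. Shut, this point lies 12 mm beyond the outside of the far wall, 120 mm above the bench. The catch, a short row of sprung rollers, is inside the middle of the far wall.
- mallet: bystander: carpenter's wooden mallet lying on the bench, head 100 x 65 x 60 mm at its +x end (centre 110 mm from the origin), handle 24 mm thick to 160 mm on the other side; loose
- jar: bystander: glass jar, 72 mm across, 110 mm high, origin at the centre of its underside; loose
- plane: bystander: hand plane, sole 150 x 50 mm, about 57 mm high, origin at the centre of its underside, length along its x; loose

How it is judged:
By the outcome, as a careful person would: the job done as asked, in the order asked, and still so for the second after the job is handed in, with the robot touching nothing.
It also fails if it takes over 72 s, if anything falls off the work surface, if the arm or the gripper's body presses on something with over 40 N, if the wrist force passes 120 N, or if a joint passes its speed limit or range.

## Working session

There is one attempt and no reset: what is moved stays moved. The work goes in short steps, Python scripts to look and compute and a shell command to move; the robot and the scene stay as the last step left them, time stands still between calls to the robot, and variables do not carry over. Pictures are saved under pics/ and viewed, at most 10 in all, crops included, and the job is handed in when it is done.

```bash
mkdir -p pics; ls
python3 - <<'E'
from cell import manip, optics
import cv2, numpy as np
for n in("scene","top"):
    p,d=optics.camera(n); cv2.imwrite(f"pics/{n}0.png",p[:,:,::-1]); np.save(f"{n}_d.npy",d); np.save(f"{n}_p.npy",p)
    c=optics.calibration(n); print(n,np.round(c["camera_matrix"],1).tolist(),np.round(c["R"],4).tolist(),np.round(c["t"],1), (d>0).mean())
print(manip.read_state())
E
```

```text
pics
scene [[399.2, 0.0, 276.2], [0.0, 399.2, 209.8], [0.0, 0.0, 1.0]] [[0.3166, 0.9486, 0.0036], [0.7247, -0.2394, -0.6462], [-0.6121, 0.2072, -0.7632]] [-161.8 -318.  1323.7] 0.995922619047619
top [[496.4, 0.0, 271.3], [0.0, 496.4, 202.4], [0.0, 0.0, 1.0]] [[0.0272, -0.9996, 0.0067], [-0.998, -0.0275, -0.057], [0.0572, -0.0051, -0.9984]] [   1.8  518.  1383.4] 0.9958375850340137
{'clock': 0.1, 'joints': array([ 1.12539282e+00,  3.00432238e-01,  1.52155319e+00,  6.66430807e-06,
        1.32070426e+00, -6.66140111e-02]), 'qd': array([-0.00046393, -0.00282785, -0.00096081, -0.00104994, -0.00077729,
        0.00061238]), 'effort': array([-2.65467015e-04, -5.32640183e+01, -3.53291774e+01,  7.09039718e-02,
        2.34138023e-02, -5.71845794e-05]), 'eef_pos': array([203.28734208, 510.78105679, 204.91944555]), 'eef_rot': array([-3.14049847e+00, -7.94651949e-05,  2.76280146e+00]), 'wrist_force': array([ 0.07136703, -0.15067434, -0.91494863]), 'moment': array([ 0.03375936, -0.04502299, -0.0005889 ]), 'finger_force': 0.0, 'finger_gap': 93.91534818099441}
```

View pics/scene0.png

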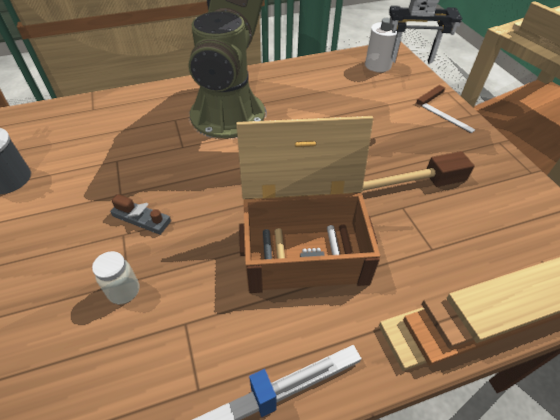

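View pics/top0.png

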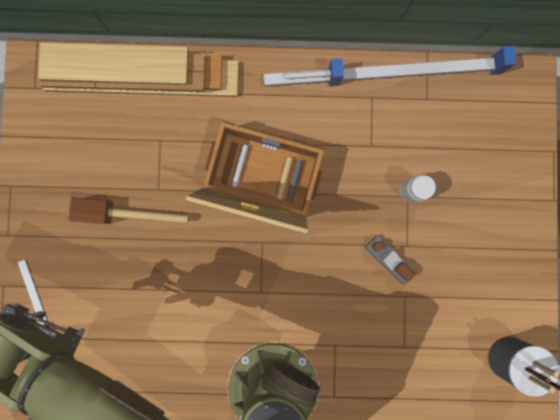

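The top view shows the chest rim corners at about (222,124), (323,152) and (206,184), and the lid's free edge from (187,198) to (307,230), leaning towards the robot. The plane (390,260), jar (420,188) and mallet handle (185,217) are clear of the middle. The scene view agrees, with the lid standing at rows 120–198.

```bash
cat > h.py <<'E'
import numpy as np
from cell import manip, optics
def ray(n,u,v,z):
    c=optics.calibration(n); R=np.array(c["R"]);t=np.array(c["t"]);K=np.array(c["camera_matrix"])
    o=-R.T@t; d=R.T@np.linalg.solve(K,[u,v,1.]); return o+d*(z-o[2])/d[2]
def cloud(n,d):
    c=optics.calibration(n); R=np.array(c["R"]);t=np.array(c["t"]);K=np.array(c["camera_matrix"])
    v,u=np.mgrid[:420,:560]; P=np.stack([u,v,np.ones_like(u)],-1)@np.linalg.inv(K).T*d[...,None]
    return (P-t)@R
E
python3 - <<'E'
from h import *
np.set_printoptions(precision=1,suppress=True)
for uv in((222,124),(323,152),(206,184)): print(ray("top",*uv,110))
# inner lid face in the scene view
X=cloud("scene",np.load("scene_d.npy"))
P=X[128:180,250:360].reshape(-1,3); P=P[P[:,2]>120]
m=np.median(P,0)
for _ in range(3):
    U,S,V=np.linalg.svd(P-P.mean(0),full_matrices=False); n=V[2]; P=P[abs((P-P.mean(0))@n)<4]
n=n*np.sign(n[0]); print("n",np.round(n,3),"c",P.mean(0),"yaw",np.arctan2(n[1],n[0]),"lid",np.pi/2+np.arcsin(n[2]))
for z in(110,300): 
    print(z,P.mean(0)+np.array([n[0],n[1],0])*-(n[2]*(z-P.mean(0)[2]))/(n[0]**2+n[1]**2))
T=cloud("top",np.load("top_d.npy")); m=(T[...,2]>85)&(T[...,0]>330); m[:, :195]=0; m[:,335:]=0
Q=T[m]; print(len(Q),Q.min(0),Q.max(0))
r=Q[(abs(Q[:,2]-110)<5)]
import cv2
print("rim rect",cv2.minAreaRect(r[:,:2].astype(np.float32)),len(r))
e=T[(T[...,2]>270)&(T[...,0]>300)&(T[...,0]<560)&(abs(T[...,1])<250)]; print("top",len(e),e.min(0),e.max(0),e.mean(0))
E
```

```text
[716.4 152.6 110. ]
[ 649.3 -116.3  110. ]
[556.  189.4 110. ]
n [ 1.  -0.2  0. ] c [491.7  72.2 219.6] yaw -0.24969387690681322 lid 1.607180023056256
110 [495.5  71.2 219.6]
300 [488.8  72.9 219.6]
4024 [ 437.1 -144.2   85. ] [ 908.6  202.3 1410.6]
rim rect ((603.30810546875, 39.93971252441406), (280.3965148925781, 187.07485961914062), 75.94081115722656) 1358
top 1782 [437.1 -66.1 270.2] [ 514.8  209.3 1410.6] [454.7  44.8 906.7]
```

Run:
```python
from h import *
np.set_printoptions(precision=1,suppress=True)
T=cloud("top",np.load("top_d.npy")); a=np.array([.97,-.243]); a/=np.linalg.norm(a); b=np.array([-a[1],a[0]])
m=np.zeros(T.shape[:2],bool); m[190:235,185:310]=1
Q=T[m]; Q=Q[(Q[:,2]>115)&(Q[:,2]<330)]; s=(Q[:,:2]-[508,62])@a; y=(Q[:,:2]-[508,62])@b
print("top-lid s,y,z",len(Q))
for lo in range(120,310,20):
    k=(Q[:,2]>=lo)&(Q[:,2]<lo+20); 
    if k.sum(): print(lo,k.sum(),np.percentile(s[k],[5,50,95]),y[k].min(),y[k].max())
S=cloud("scene",np.load("scene_d.npy"))[115:200,235:375].reshape(-1,3); S=S[(S[:,2]>110)]
s=(S[:,:2]-[508,62])@a; y=(S[:,:2]-[508,62])@b
for lo in range(110,330,20):
    k=(S[:,2]>=lo)&(S[:,2]<lo+20)&(abs(s)<100)
    if k.sum(): print("scene",lo,k.sum(),np.percentile(s[k],[5,50,95]),np.percentile(y[k],[2,98]))
```

```text
top-lid s,y,z 1968
120 127 [0.  2.3 5.3] -139.6321696503268 122.45132708500545
140 147 [-4.1 -1.9  0.7] -138.9681758519093 133.63518840787032
160 125 [-8.1 -6.1 -4.1] -138.91406342560973 142.45179185773551
180 121 [-12.1 -10.1  -8.1] -138.22505780939716 138.64625330853866
200 130 [-16.1 -14.2 -12.1] -137.4807495842582 140.73902741858737
220 138 [-19.9 -18.1 -16.2] -139.41856504439411 140.49805258385118
240 258 [-23.7 -21.  -10.8] -139.08694407771515 141.81384556221528
260 194 [-28.2 -26.1 -24. ] -138.61167932028866 141.59915245837573
280 683 [-40.7 -35.  -28.9] -139.54993099802596 142.46406706352224
300 25 [-38.3 -35.2 -32.6] -136.60275718001023 116.30269218550846
scene 110 1076 [-1.3  2.5 12.2] [-131.1  141.1]
scene 130 893 [-5.5 -2.2  1.2] [-132.   139.3]
scene 150 914 [-9.3 -6.5 -3.5] [-132.6  139.3]
scene 170 950 [-13.4 -10.5  -7.5] [-131.7  140.2]
scene 190 1007 [-17.3 -14.2 -11.4] [-132.5  138.4]
scene 210 1030 [-21.1 -18.4 -15.4] [-131.9  139.6]
scene 230 1024 [-25.3 -22.1 -19.2] [-132.1  140. ]
scene 250 1216 [-29.  -26.2 -14.2] [-132.7  139.2]
scene 270 1204 [-33.2 -30.3 -27.5] [-132.1  139. ]
scene 290 818 [-40.9 -33.8 -31.1] [-131.7  139.2]
```

Lid at about 1.77 rad, hinge at about (512, 61), chest yaw −0.246. I'll move in front of the lid's outer face with the fingers shut.

```bash
python3 -m crank '[[0,-8,-7,-20,0,0,0],[0,-30,-26,-50,0,0,-0.03],[0,-63,-55,-60,0,0,-0.06],[0,-99,-87,-60,0,0,-0.1],[0,-135,-119,-60,0,0,-0.133],[0,-171,-150,-60,0,0,-0.133],[0,-207,-181,-60,0,0,-0.133],[0,-243,-212,-60,0,0,-0.133],[0,-270,-237,-60,0,0,-0.133],[0,-290,-254,-60,0,0,-0.133]]' 10; python3 -c "
from h import *
print(manip.read_state()['joints'])"
```

```text
clock: 1.1
eef_pos: [379.4, 165.7, 265.4]
eef_rot: [-3.141, -0.0, 2.894]
wrist_force: [-0.4, 0.8, 0.4]
finger_gap: 17.7
finger_force: 0.0
[ 3.23258479e-01 -5.56233783e-02  1.77966878e+00 -1.70713479e-04
  1.41768714e+00 -1.00021289e+00]
```

```bash
python3 -m crank '[[0,-10,-15,0,0,0,0],[0,-25,-35,0,0,0,0],[0,-45,-55,0,0,0,0],[0,-60,-68,0,0,0,0],[0,-70,-70,0,0,0,0],[0,-76,-70,0,0,0,0],[0,-80,-70,0,0,0,0],[0,-84,-70,0,0,0,0],[0,-88,-70,0,0,0,0],[0,-92,-70,0,0,0,0]]'
python3 -m crank '[[0,-4,0,0,0,0,0],[0,-8,0,0,0,0,0],[0,-12,0,0,0,0,0],[0,-16,0,0,0,0,0],[0,-20,0,0,0,0,0],[0,-24,0,0,0,0,0],[0,-28,0,0,0,0,0],[0,-32,0,0,0,0,0],[0,-36,0,0,0,0,0],[0,-40,0,0,0,0,0]]'
```

```text
clock: 2.1
eef_pos: [451.3, 77.8, 265.5]
eef_rot: [3.142, 0.0, 2.896]
wrist_force: [0.3, 0.3, 0.4]
finger_gap: 0.5
finger_force: 0.0
clock: 3.1
eef_pos: [490.2, 67.7, 265.4]
eef_rot: [-3.142, 0.0, 2.896]
wrist_force: [-2.1, -0.1, 1.9]
finger_gap: 0.3
finger_force: 0.8
```

```bash
python3 -m crank '[[0,-3,0,1,0,0,0],[0,-6,0,2,0,0,0],[0,-9,0,3,0,0,0],[0,-12,0,4,0,0,0],[0,-15,0,5,0,0,0],[0,-18,0,6,0,0,0],[0,-21,0,7,0,0,0],[0,-24,0,8,0,0,0],[0,-27,0,9,0,0,0],[0,-30,0,10,0,0,0]]'
python3 -m crank '[[0,-3,0,0,0,0,0],[0,-6,0,0,0,0,0],[0,-9,0,0,0,0,0],[0,-12,0,0,0,0,0],[0,-15,0,0,0,0,0],[0,-18,0,0,0,0,0],[0,-20,0,0,0,0,0],[0,-20,0,0,0,0,0],[0,-20,0,0,0,0,0],[0,-20,0,0,0,0,0]]'
```

```text
clock: 4.1
eef_pos: [519.3, 60.4, 255.4]
eef_rot: [-3.142, 0.0, 2.896]
wrist_force: [-1.3, 0.1, 1.0]
finger_gap: 0.2
finger_force: 0.7
clock: 5.1
eef_pos: [538.4, 55.6, 255.5]
eef_rot: [3.142, 0.0, 2.896]
wrist_force: [0.2, 0.9, 0.8]
finger_gap: 0.6
finger_force: 0.0
```

```bash
cat > lid.py <<'E'
from h import *
import sys,cv2
p,d=optics.camera("scene"); a=np.array([.97,-.243]); b=np.array([.243,.97])
X=cloud("scene",d).reshape(-1,3); s=(X[:,:2]-[512,61])@a; y=(X[:,:2]-[512,61])@b
k=(abs(y)>50)&(abs(y)<135)&(s>-60)&(s<200)&(X[:,2]>90)&(X[:,2]<330)
s,z=s[k],X[k,2]
top=np.argsort(-z)[:60]; print("clock",manip.read_state()["clock"],"highest s,z",s[top].mean(),z[top].mean(), "edge angle",np.arctan2(z[top].mean()-115,s[top].mean()))
for lo in range(-20,200,20):
    q=(s>=lo)&(s<lo+20); print(lo,q.sum(),np.round(np.percentile(z[q],[10,50,95]),0) if q.sum() else "")
if len(sys.argv)>1: cv2.imwrite("pics/"+sys.argv[1],p[:,:,::-1])
E
python3 lid.py l1.png
```

```text
clock 5.15 highest s,z 52.58870086146912 296.97479890554587 edge angle 1.2894718001392897
-20 46 [107. 111. 116.]
0 1541 [ 98. 125. 171.]
20 1174 [179. 206. 235.]
40 1651 [244. 274. 296.]
60 53 [ 95. 110. 114.]
80 52 [ 96. 110. 113.]
100 61 [ 97. 111. 114.]
120 60 [ 94. 110. 112.]
140 55 [ 97. 110. 113.]
160 645 [ 96. 110. 113.]
180 215 [ 93. 103. 110.]
```

View pics/l1.png

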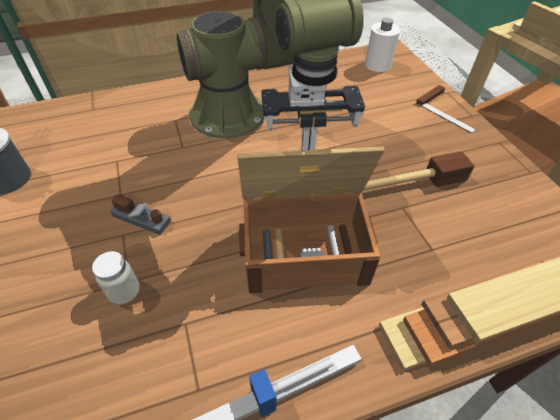

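The picture shows the shut fingers behind the lid at (308,140), with the lid past upright (edge row 150, about 1.29 rad). It isn't clearly falling yet, so I'll keep pushing gently.

```bash
python3 -m crank '[[0,-3,0,0,0,0,0],[0,-6,0,0,0,0,0],[0,-9,0,0,0,0,0],[0,-12,0,0,0,0,0],[0,-15,0,0,0,0,0],[0,-15,0,0,0,0,0],[0,-15,0,0,0,0,0]]'
python3 lid.py | head -1
python3 -m crank '[[0,0,0,0,0,0,0],[0,0,0,0,0,0,0],[0,0,0,0,0,0,0]]'
python3 lid.py | head -1
```

```text
clock: 5.85
eef_pos: [553.0, 51.9, 255.4]
eef_rot: [-3.142, 0.0, 2.896]
wrist_force: [0.9, -0.1, -1.2]
finger_gap: 0.4
finger_force: 0.0
clock 5.9 highest s,z 70.86433929169108 290.55332581600703 edge angle 1.1871363950320166
clock: 6.2
eef_pos: [552.9, 52.0, 255.5]
eef_rot: [3.142, 0.0, 2.896]
wrist_force: [-0.2, 1.1, -0.2]
finger_gap: 0.4
finger_force: 0.0
clock 6.25 highest s,z 74.33871827038742 289.3566059054454 edge angle 1.1677741376718318
```

```bash
for i in 1 2; do python3 -m crank '[[0,0,0,0,0,0,0],[0,0,0,0,0,0,0],[0,0,0,0,0,0,0],[0,0,0,0,0,0,0],[0,0,0,0,0,0,0],[0,0,0,0,0,0,0]]' | tail -3
python3 lid.py | head -1; done
```

```text
wrist_force: [-0.4, 0.2, -0.2]
finger_gap: 0.2
finger_force: 0.0
clock 6.9 highest s,z 82.85290095444829 285.02013799916415 edge angle 1.1173503163449088
wrist_force: [-0.0, 0.8, -0.5]
finger_gap: 0.6
finger_force: 0.0
clock 7.55 highest s,z 97.217352147552 277.3722402858687 edge angle 1.0313101726471803
```

The lid is now falling on its own. I'll lift clear while it falls.

```bash
python3 -m crank '[[0,0,0,-5,0,0,0],[0,0,0,-20,0,0,0],[0,0,0,-30,0,0,0],[0,0,0,-30,0,0,0],[0,0,0,-30,0,0,0],[0,0,0,-30,0,0,0],[0,0,0,-30,0,0,0],[0,0,0,-30,0,0,0],[0,0,0,-30,0,0,0],[0,0,0,-30,0,0,0]]' | head -2
python3 lid.py | head -1
for i in 1 2; do python3 -m crank '[[0,0,0,0,0,0,0],[0,0,0,0,0,0,0],[0,0,0,0,0,0,0],[0,0,0,0,0,0,0],[0,0,0,0,0,0,0],[0,0,0,0,0,0,0],[0,0,0,0,0,0,0],[0,0,0,0,0,0,0],[0,0,0,0,0,0,0],[0,0,0,0,0,0,0]]' |head -1; done
python3 lid.py l2.png
```

```text
clock: 8.55
eef_pos: [552.9, 51.9, 285.4]
clock 8.6 highest s,z 134.11926078729655 248.5076599738946 edge angle 0.7831128934889674
clock: 9.6
clock: 10.6
clock 10.65 highest s,z 180.08338087370532 131.71531537746534 edge angle 0.09255467202188086
-20 13 [118. 120. 121.]
0 420 [121. 122. 124.]
20 477 [122. 123. 125.]
40 498 [122. 124. 126.]
60 513 [123. 124. 126.]
80 545 [124. 125. 127.]
100 569 [124. 126. 128.]
120 594 [125. 127. 129.]
140 611 [126. 128. 130.]
160 789 [ 97. 129. 131.]
180 760 [ 99. 128. 131.]
```

View pics/l2.png

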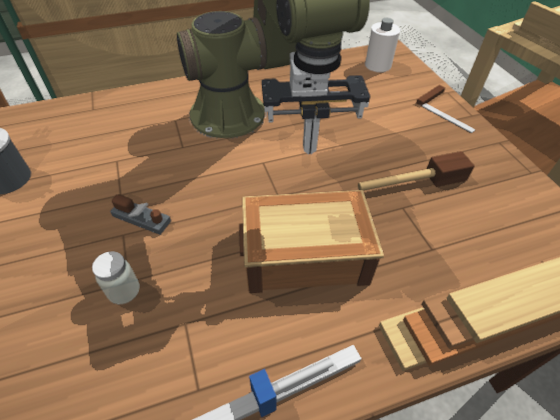

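The lid is ajar on its catch: near edge row 255, free edge about 8 mm up. Fingers are clear at (312,140). Next I'll go over the free edge.

```bash
python3 -m crank '[[0,-15,0,0,0,0,0],[0,-45,0,0,0,0,0],[0,-80,0,0,0,0,0],[0,-110,0,20,0,0,0],[0,-130,0,55,0,0,0],[0,-136,0,90,0,0,0],[0,-136,0,115,0,0,0],[0,-136,0,132,0,0,0],[0,-136,0,140,0,0,0],[0,-136,0,140,0,0,0]]'
python3 -m crank '[[0,0,0,2,0,0,0],[0,0,0,4,0,0,0],[0,0,0,6,0,0,0],[0,0,0,8,0,0,0],[0,0,0,10,0,0,0],[0,0,0,11,0,0,0],[0,0,0,12,0,0,0],[0,0,0,12,0,0,0]]'
```

```text
clock: 11.65
eef_pos: [684.6, 18.9, 144.6]
eef_rot: [-3.141, -0.001, 2.896]
wrist_force: [0.1, -0.5, -0.5]
finger_gap: 0.6
finger_force: 0.0
clock: 12.45
eef_pos: [684.8, 18.9, 133.3]
eef_rot: [-3.142, -0.0, 2.896]
wrist_force: [0.3, 0.2, -0.4]
finger_gap: 0.5
finger_force: 0.0
```

```bash
python3 -m crank '[[0,0,0,1,0,0,0],[0,0,0,2,0,0,0],[0,0,0,3,0,0,0],[0,0,0,4,0,0,0],[0,0,0,4,0,0,0]]' | sed -n '2p;4p'
python3 -m crank '[[0,0,0,0.5,0,0,0],[0,0,0,1,0,0,0],[0,0,0,1,0,0,0]]'| sed -n '2p;4p'
```

```text
eef_pos: [684.8, 18.8, 129.2]
wrist_force: [-0.7, -0.5, 0.7]
eef_pos: [684.8, 18.8, 128.4]
wrist_force: [0.4, 0.1, -0.8]
```

```bash
for i in 1 2 3; do python3 -m crank '[[0,0,0,0.3,0,0,0],[0,0,0,0.6,0,0,0],[0,0,0,0.6,0,0,0]]'| sed -n '2p;4p'; done
```

```text
eef_pos: [684.9, 18.9, 128.0]
wrist_force: [-0.5, 0.3, 1.9]
eef_pos: [685.0, 18.8, 127.8]
wrist_force: [-2.0, 0.0, 5.0]
eef_pos: [685.0, 18.8, 127.4]
wrist_force: [-2.7, 0.2, 7.3]
```

```bash
for i in 1 2 3; do python3 -m crank '[[0,0,0,0.3,0,0,0],[0,0,0,0.6,0,0,0],[0,0,0,0.6,0,0,0]]'| sed -n '2p;4p'; done
```

```text
eef_pos: [685.1, 18.8, 127.2]
wrist_force: [-3.8, 0.2, 9.2]
eef_pos: [685.1, 18.8, 126.9]
wrist_force: [-5.2, -0.4, 11.6]
eef_pos: [685.1, 18.8, 126.7]
wrist_force: [-5.7, 0.2, 14.2]
```

```bash
for i in 1 2; do python3 -m crank '[[0,0,0,0.3,0,0,0],[0,0,0,0.6,0,0,0],[0,0,0,0.6,0,0,0]]'| sed -n '2p;4p'; done
```

```text
eef_pos: [685.2, 18.8, 126.3]
wrist_force: [-6.8, 0.3, 15.2]
eef_pos: [685.2, 18.8, 125.9]
wrist_force: [-7.7, -0.1, 15.8]
```

```bash
for i in 1 2 3; do python3 -m crank '[[0,0,0,0.3,0,0,0],[0,0,0,0.6,0,0,0],[0,0,0,0.6,0,0,0]]'| sed -n '2p;4p'; done
```

```text
eef_pos: [685.2, 18.8, 125.7]
wrist_force: [-9.3, -0.6, 19.2]
eef_pos: [685.2, 18.8, 125.3]
wrist_force: [-10.1, -0.1, 20.9]
eef_pos: [685.3, 18.8, 124.4]
wrist_force: [-8.1, 0.2, 17.9]
```

The catch is starting to give. I'll press on.

```bash
for i in 1 2 3; do python3 -m crank '[[0,0,0,0.3,0,0,0],[0,0,0,0.6,0,0,0],[0,0,0,0.6,0,0,0]]'| sed -n '2p;4p'; done
```

```text
eef_pos: [685.3, 18.8, 123.7]
wrist_force: [-6.8, 0.1, 17.8]
eef_pos: [685.3, 18.8, 123.5]
wrist_force: [-8.9, -0.0, 20.6]
eef_pos: [685.3, 18.8, 122.7]
wrist_force: [-7.2, -0.6, 18.9]
```

```bash
for i in 1 2; do python3 -m crank '[[0,0,0,0.3,0,0,0],[0,0,0,0.6,0,0,0],[0,0,0,0.6,0,0,0]]'| sed -n '2p;4p'; done
```

```text
eef_pos: [685.4, 18.7, 120.6]
wrist_force: [0.4, -0.6, 4.3]
eef_pos: [685.4, 18.7, 120.1]
wrist_force: [-1.9, -0.7, 9.1]
```

```bash
for i in 1 2; do python3 -m crank '[[0,0,0,0.3,0,0,0],[0,0,0,0.6,0,0,0],[0,0,0,0.6,0,0,0]]'| sed -n '2p;4p'; done
```

```text
eef_pos: [685.4, 18.7, 120.1]
wrist_force: [-3.9, -0.8, 13.4]
eef_pos: [685.5, 18.7, 120.0]
wrist_force: [-4.8, -0.4, 16.6]
```

The lid has bottomed out flush: stiff contact at z = 120. I'll retreat upwards and check.

```bash
python3 -m crank '[[0,0,0,-2,0,0,0],[0,0,0,-6,0,0,0],[0,0,0,-20,0,0,0],[0,0,0,-50,0,0,0],[0,30,0,-80,0,0,0],[0,75,0,-110,0,0,0],[0,120,0,-130,0,0,0],[0,150,0,-140,0,0,0],[0,150,0,-140,0,0,0],[0,150,0,-140,0,0,0]]'
python3 lid.py l3.png
```

```text
clock: 19.65
eef_pos: [539.5, 55.4, 258.8]
eef_rot: [3.141, 0.002, 2.896]
wrist_force: [-0.1, -0.7, -0.4]
finger_gap: 0.5
finger_force: 0.0
clock 19.7 highest s,z 93.1289383391488 124.75976143667937 edge angle 0.10441722748764072
-20 7 [119. 120. 120.]
0 434 [120. 122. 124.]
20 509 [120. 122. 124.]
40 513 [120. 121. 124.]
60 524 [120. 121. 123.]
80 563 [120. 121. 124.]
100 589 [120. 121. 123.]
120 607 [120. 121. 123.]
140 625 [120. 121. 123.]
160 705 [120. 122. 124.]
180 677 [100. 120. 123.]
```

View pics/l3.png

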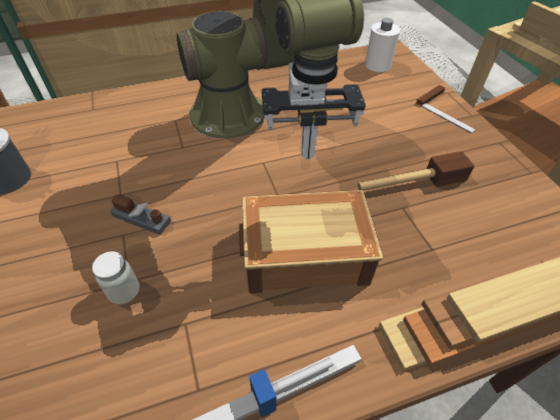

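The lid lies flat at z of about 121 along its whole length. The fingers are clear at (310,140), and the mallet (415,180), jar (117,278) and plane (140,213) haven't moved. Handing in.

```bash
python3 -c "
from cell import manip
print(manip.sign_off())"
```

```text
the job is handed in; nothing more can be done
None
```

The chest is shut and handed in: the lid fell by itself, the catch snapped in at about 23 N, the lid lies flush, and the arm is clear with the mallet, jar and plane where they were.

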